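Balance the microscope's lamp arm on its one-post rest

TASK

Lift the long aluminium lamp arm that carries the sliding steel weight, taking it at the point where it balances so that it comes up level and does not tip, and lay it across the round pad of the one-post rest so that it stays there level, balanced on the pad alone, when you let go. Leave the culture flask where it lies.

Things in the scene. Friction and masses are not known exactly. Their poses are not given: they have to be found in the camera images.
- bar_mid (a point): Middle of the loose lamp arm, 16 mm above its underside: aluminium bar 380 mm long (x), 24 wide (y), 32 high (z up). At its -x end, 165 mm from here, a black round lamp barrel 48 mm across, 58 high, flush below; on the bar a steel weight. Bar 150 g (balances here), barrel 350 g, weight 250 g. Grip across the 24 mm from above. The shorter bar (240 mm) with no weight, further off, is not wanted.
- weight_mid (a point): Centre of the arm's U-shaped dark steel weight, level with bar_mid: 36 mm long along the bar, 44 wide, top 46 mm above the bar's underside plus 8 mm screw. Clamped stiffly at w = -30 to +140 mm from bar_mid along the bar's +x, a new place each time. The whole arm then balances at a point of the bar (77 mm - w/3) from bar_mid towards the barrel, so never at the bar's middle.
- rest_top (a point): Centre of the top of the rest, 70 mm above the table: a level round black rubber pad 32 mm in diameter on one thin steel post with a round dark base 90 mm across, fixed to the table. The arm stays on it only with its balance point over the pad (within about 14 mm of the centre); the bar may point any way.
- flask_mid (a point): Centre of a loose, clear, flat culture flask with a blue cap lying on the table between arm and rest: body 75 x 50 mm, 26 mm high, this point 13 mm above the table; neck and cap point along +x, to 68 mm from here. To be left where it lies.
There are look-alikes about, which are no part of the job. What is shaped like the part that bears rest_top but green is not meant.

How it is judged (in metres and radians):
On the way:
1. the arm is held up level in the gripper, clear of table and rest (height (world z) of bar_mid above 0.065 m and angle between bar_mid's own z axis and vertical below 0.175 rad and contact force between the fingers and lampbar above 1 N and contact force between lampbar and rest below 0.1 N), for 0.3 s.
At the end, for the whole second after the job is handed in: The lamp arm rests on the pad of the rest with its weight on the rest (more than 5.5 N), level within 8 degrees, its middle within 120 mm sideways of the pad's centre and within 17 mm of its normal height there, at rest and released; the flask is within 20 mm of where it lay (contact force between lampbar and rest above 5.5 N and angle between bar_mid's own z axis and vertical below 0.14 rad and z of bar_mid in the frame of rest_top between 0 and 0.034 m and horizontal distance between bar_mid and rest_top below 0.12 m and linear speed of lampbar below 0.02 m/s and angular speed of lampbar below 0.1 rad/s and distance of flask_mid from where it was at the start of the episode below 0.02 m); the robot touches nothing.
It fails at once if the lamp arm tips by more than 20 degrees (angle between bar_mid's own z axis and vertical above 0.35 rad).
It fails at once if the culture flask is moved by more than 20 mm (distance of flask_mid from where it was at the start of the episode above 0.02 m).
It also fails if it takes over 48 s, if anything falls off the work surface, if the arm or the gripper's body presses on something with over 40 N, if the wrist force passes 120 N, or if a joint passes its speed limit or range.

ROBOT

A 6-joint arm with a two-finger parallel gripper is mounted at the origin on the work surface. World frame = base frame: x ahead of the robot, y to its left, z up, the work surface at z = 0. Lengths are in mm, angles in degrees, forces in N, time in s.
With the tool pointing down it reaches from about 350 to 850 mm from the base axis. Payload 8.1 kg.
Tool frame: the origin (TCP) lies on the mounting face of the last link; the fingertips stand 173 mm ahead of it and the grasp point (between the pads) lies 155 mm ahead of it; z points along the fingers, y is the direction in which the jaws open and shut (so a half turn about z gives the same grasp; the last joint's range is limited). The gripper opens to 85 mm and grips with 20 to 120 N. Pads are 22 mm wide; open, the fingers measure 114 mm over their backs; the gripper's body (76 mm by 85 mm) begins 54 mm behind the grasp point. The pads swing forward as they close: fully open they stand 13 mm farther back than shut.
Start: joints at [-79.034, 7.471, 85.268, -0, 87.261, -4.893], TCP at [163.988, -577.161, 404.692] pointing down, gripper open.
Joint ranges: [-169.43, 169.43], [-51.17, 129.36], [1.28, 143.12], [-76.62, 256.62], [0, 156.53], [-152.29, 152.29]. Speed limits (degrees/s): [136.94, 136.94, 159.86, 180, 180, 180].

INTERFACE

Orientations are given as [roll, pitch, yaw] about the fixed x, y, z axes, in that order (R = Rz(yaw) Ry(pitch) Rx(roll)).
In Python, from bench import * gives the robot as it stands.
- The arm moves only by the shell command python3 -m jog 'ROWS' [FORCE]. ROWS is JSON, a list of rows, each an object of numbers: "tx", "ty", "tz": the shift along the tool's x, y, z as a fraction of full scale; "ax", "ay", "az": the turn, a rotation vector about the tool's x, y, z as a fraction of full scale; "hand": the opening, from 0 (shut) to 1 (fully open). A call has 1 to 5 rows; each row is the pose to reach, as a shift and turn from the pose commanded when the call began, along the tool's axes at that moment; what a row does not reach only later rows make up. Full scale, the value 1, is 150 mm for a shift and 45 degrees for a turn. A row lasts 1/12 s, in which the tool goes at most 41.7 mm and 7.16 degrees, less where a joint would pass 70% of its speed; a pose out of reach is approached as far as the arm can. A call with a number of a shift or a turn outside -1 to 1 is refused whole. A call with a gripper value outside its range is refused whole. The fingers move at their own pace and stop on an object; FORCE is the grip in N (left out, the last holds). Time passes only in rows, so rows that repeat a pose let the fingers close. It gives the time, the measured TCP pose, the force and the opening at its end, in the units of the state.
- sense(): the state, without advancing time (a new reading comes with each control period).
- snapshot(name): name is "scene" or "side" or "wrist"; returns a dict with "pixels" (420x560x3 uint8, red, green, blue), "z_map" (420x560 float32, mm along the optical axis (not along the pixel's ray), 0 where there is no reading), "intrinsics" (3x3 intrinsics, pixels), "R" (3x3) and "t" (3): a world point X has camera coordinates R X + t. Camera axes: x right, y down, z forward; pixel columns grow to the right and rows downward; lengths in mm; the calibration is good to about 2 mm. A picture is of the moment at which its call begins.
- hand_in(): hands the job in, once; it reports no verdict.
The state is a dict: "time": time; "joint_pos": joint angles; "qd": joint speeds; "joint_efforts": joint torques, N m; "tool_pos": TCP position; "tcp_rot": TCP orientation; "ft_force": force on the tool from outside, world axes, zero at the start; "wrist_torque": the same for the moment, N m; "finger_gap": finger opening in mm.
Only numpy, scipy, OpenCV 4.12 (cv2) and the standard library are available. Lean on these libraries where they do the work, as an engineer would, in place of code of your own. Each camera call takes 0.05 s, during which the arm holds its last target.

## Working session

There is one attempt and no reset: what is moved stays moved. The work goes in short steps, Python scripts to look and compute and a shell command to move; the robot and the scene stay as the last step left them, time stands still between calls to the robot, and variables do not carry over. Pictures are saved under pics/ and viewed, and the job is handed in when it is done.

```bash
mkdir -p pics; ls; cat > h.py <<'E'
from bench import *
import numpy as np, cv2
def save(n,f):
    s=snapshot(n); cv2.imwrite('pics/'+f+'.png',s['pixels'][:,:,::-1]); np.savez('pics/'+f+'.npz',**s); return s
def world(s):
    z=s['z_map'].astype(float);K=s['intrinsics'];h,w=z.shape
    v,u=np.mgrid[:h,:w]
    c=np.stack([(u-K[0,2])/K[0,0]*z,(v-K[1,2])/K[1,1]*z,z],-1)
    return (c-s['t'])@s['R']   # R^T (c-t)
E
python3 - <<'E'
from h import *
for n in ['scene','side']: save(n,n+'1')
print(sense())
E
```

```text
pics
{'time': 0.1, 'joint_pos': array([-7.90332811e+01,  7.51091727e+00,  8.53234631e+01, -1.21688900e-03,
        8.72613292e+01, -4.89337466e+00]), 'qd': array([-0.01249697, -0.17793646, -0.16722211, -0.06808267, -0.01094782,
       -0.04103086]), 'joint_efforts': array([ 1.16106636e-03, -5.70953500e+01, -5.01942158e+01, -7.99944337e-05,
        8.21332389e-03,  3.12342740e-05]), 'tool_pos': array([ 163.9484713 , -576.95116395,  403.7436088 ]), 'tcp_rot': array([-1.79904536e+02, -6.95321290e-03,  1.58601470e+01]), 'ft_force': array([ 0.39191739, -0.08559963,  0.48437204]), 'wrist_torque': array([0.01491288, 0.02098333, 0.01484578]), 'finger_gap': 85.30338409011514}
```

View pics/scene1.png

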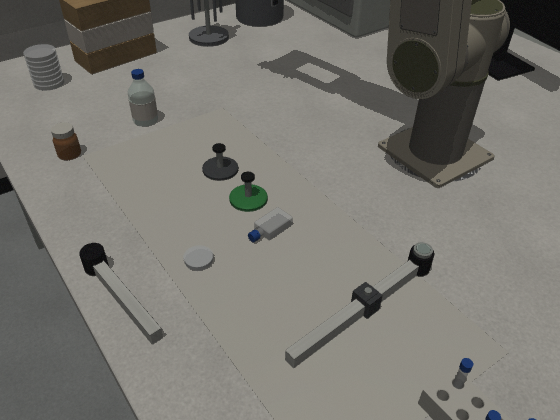

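View pics/side1.png

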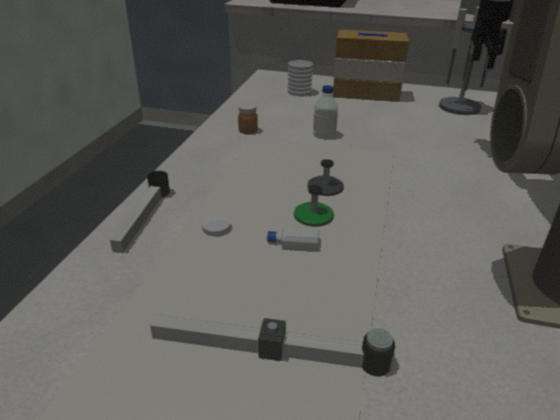

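The wanted arm runs from (290,355) to its barrel at (421,258), with the weight at (367,298). The rest is the dark one with its pad at (219,148). The green one at (248,178) is the decoy, and the flask is at (272,225). Next I measure these.

```bash
cat > m.py <<'E'
from h import *
import sys
for n in ['scene1','side1']:
    s=dict(np.load(f'pics/{n}.npz')); W=world(s); P=s['pixels'].astype(int)
    X,Y,Z=W[...,0],W[...,1],W[...,2]; ok=s['z_map']>0
    pts=[(219,148),(248,176),(275,222),(330,325),(293,350),(368,290),(423,248)] if n=='scene1' else [(327,163),(315,189),(300,237),(200,333),(160,325),(273,326),(378,338)]
    for u,v in pts: print(n,(u,v),W[v,u].round(1),P[v,u])
    # bar-top
    u0,v0=pts[3]; b=W[v0,u0]
    m=ok&(abs(Z-32)<4)&(np.hypot(X-b[0],Y-b[1])<350)&(P.mean(-1)>90)
    nl,lab=cv2.connectedComponents(m.astype(np.uint8)); 
    for l in np.unique([lab[v0+dy,u0+dx] for dy in range(-4,5) for dx in range(-4,5)]):
        if l==0: continue
        q=W[lab==l]; 
        if len(q)<50: continue
        r=cv2.minAreaRect(q[:,:2].astype(np.float32)); print('bartop',l,len(q),r,q[:,2].mean(), np.median(q[:,:2],0))
    # weight top
    u,v=pts[5]; w=W[v,u]
    m=ok&(abs(Z-46)<4)&(np.hypot(X-w[0],Y-w[1])<50); q=W[m]; print('weight',len(q),cv2.minAreaRect(q[:,:2].astype(np.float32)),q[:,2].mean())
    u,v=pts[6]; w=W[v,u]
    m=ok&(abs(Z-58)<4)&(np.hypot(X-w[0],Y-w[1])<50); q=W[m]; print('barrel',len(q),cv2.minEnclosingCircle(q[:,:2].astype(np.float32)),q[:,2].mean())
    u,v=pts[0]; w=W[v,u]
    m=ok&(abs(Z-70)<5)&(np.hypot(X-w[0],Y-w[1])<40); q=W[m]; print('pad',len(q),cv2.minEnclosingCircle(q[:,:2].astype(np.float32)),q[:,2].mean())
    m=ok&(Z>2)&(Z<20)&(np.hypot(X-w[0],Y-w[1])<65)&(P.max(-1)<90); q=W[m]; print('base',len(q),cv2.minEnclosingCircle(q[:,:2].astype(np.float32)),q[:,2].mean())
    u,v=pts[2]; w=W[v,u]
    m=ok&(Z>20)&(Z<32)&(np.hypot(X-w[0],Y-w[1])<80); q=W[m]; print('flask',len(q),cv2.minAreaRect(q[:,:2].astype(np.float32)),q[:,2].mean())
E
python3 m.py
```

```text
scene1 (219, 148) [ 507.6 -244.8   69.7] [25 23 23]
scene1 (248, 176) [ 507.5 -116.4   68.2] [23 25 24]
scene1 (275, 222) [516.8   4.8  24.2] [121 121 119]
scene1 (330, 325) [595.  288.5  32.8] [142 143 135]
scene1 (293, 350) [679.6 291.1  29.9] [142 142 135]
scene1 (368, 290) [498.  278.7  54.3] [107 110 106]
scene1 (423, 248) [336.7 263.2  58.7] [106 114 109]
bartop 11 1056 ((602.5032958984375, 287.1041259765625), (176.7958984375, 25.18536376953125), 4.781565189361572) 31.13077575917901 [608.59029638 287.62908578]
weight 328 ((497.8782958984375, 277.4380798339844), (38.729827880859375, 45.426849365234375), 5.124242305755615) 45.04343638863967
barrel 223 ((338.2857971191406, 262.9245910644531), 21.4250545501709) 57.52080166804508
pad 92 ((505.36572265625, -251.0435028076172), 18.28191566467285) 68.66603626797502
base 618 ((506.7250061035156, -248.91140747070312), 45.56794357299805) 10.06650469108714
flask 621 ((529.8523559570312, -0.7568244934082031), (107.286376953125, 51.53483200073242), 7.96242618560791) 24.515058913512842
side1 (327, 163) [ 502.2 -246.1   69.5] [37 34 37]
side1 
[... 291 characters left out ...]
  99]
bartop 11 1256 ((602.5172729492188, 286.4692687988281), (172.53236389160156, 26.046619415283203), 4.752066612243652) 31.854537299606104 [600.55582503 287.19982554]
weight 486 ((495.9144287109375, 277.983154296875), (36.09197235107422, 45.835269927978516), 4.34881591796875) 45.87399110564695
barrel 448 ((337.0349426269531, 263.28106689453125), 20.350318908691406) 58.44774472557572
pad 84 ((503.04473876953125, -251.78973388671875), 17.755617141723633) 69.31705597395933
base 452 ((501.9047546386719, -250.41888427734375), 46.329532623291016) 11.075325423776414
flask 666 ((528.2625732421875, -1.437530517578125), (104.39982604980469, 51.77195739746094), 10.038233757019043) 25.015805892306854
```

Barrel, weight and bar end agree. Bar yaw is 4.8°, bar_mid ≈ (502, 277), w ≈ -5.5 mm, so the balance point is about 79 mm towards the barrel, at (423.5, 270.3). The pad is at ≈ (504, -250.5). I'll move around the base first.

```bash
python3 -m jog '[{"tx":0.82,"ty":-0.46,"az":0.246},{"tx":0.82,"ty":-0.46,"az":0.246},{"tx":0.82,"ty":-0.46,"az":0.246},{"tx":0.82,"ty":-0.46,"az":0.246},{"tx":0.82,"ty":-0.46,"az":0.246}]' 80
```

```text
invalid input at $[0]: expected keys tx, ty, tz, ax, ay, az, hand
```

```bash
python3 -m jog '[{"tx":0.82,"ty":-0.46,"tz":0,"ax":0,"ay":0,"az":0.246,"hand":1},{"tx":0.82,"ty":-0.46,"tz":0,"ax":0,"ay":0,"az":0.246,"hand":1},{"tx":0.82,"ty":-0.46,"tz":0,"ax":0,"ay":0,"az":0.246,"hand":1},{"tx":0.82,"ty":-0.46,"tz":0,"ax":0,"ay":0,"az":0.246,"hand":1},{"tx":0.82,"ty":-0.46,"tz":0,"ax":0,"ay":0,"az":0.246,"hand":1}]' 80
```

```text
time: 0.52
tool_pos: [266.0, -474.6, 404.3]
tcp_rot: [-179.9, -0.0, 5.0]
ft_force: [-0.7, -0.3, 0.3]
finger_gap: 85.2
```

```bash
R='' ; python3 -m jog '[{"tx":0.85,"ty":-0.5,"tz":0,"ax":0,"ay":0,"az":0,"hand":1},{"tx":0.85,"ty":-0.5,"tz":0,"ax":0,"ay":0,"az":0,"hand":1},{"tx":0.85,"ty":-0.5,"tz":0,"ax":0,"ay":0,"az":0,"hand":1},{"tx":0.85,"ty":-0.5,"tz":0,"ax":0,"ay":0,"az":0,"hand":1}]' && python3 -m jog '[{"tx":0.6,"ty":-0.8,"tz":0,"ax":0,"ay":0,"az":0,"hand":1},{"tx":0.6,"ty":-0.8,"tz":0,"ax":0,"ay":0,"az":0,"hand":1},{"tx":0.6,"ty":-0.8,"tz":0,"ax":0,"ay":0,"az":0,"hand":1},{"tx":0.6,"ty":-0.8,"tz":0,"ax":0,"ay":0,"az":0,"hand":1}]' && python3 -m jog '[{"tx":0.1,"ty":-1,"tz":0,"ax":0,"ay":0,"az":0,"hand":1},{"tx":0.1,"ty":-1,"tz":0,"ax":0,"ay":0,"az":0,"hand":1},{"tx":0.1,"ty":-1,"tz":0,"ax":0,"ay":0,"az":0,"hand":1},{"tx":0.1,"ty":-1,"tz":0,"ax":0,"ay":0,"az":0,"hand":1},{"tx":0.1,"ty":-1,"tz":0,"ax":0,"ay":0,"az":0,"hand":1}]'
```

```text
time: 0.85
tool_pos: [386.3, -390.1, 404.4]
tcp_rot: [-179.9, -0.0, 4.8]
ft_force: [0.6, -0.2, -0.1]
finger_gap: 85.5
time: 1.18
tool_pos: [465.1, -262.3, 404.3]
tcp_rot: [-179.9, -0.0, 4.9]
ft_force: [-0.1, 0.2, -0.1]
finger_gap: 85.5
time: 1.6
tool_pos: [466.3, -110.4, 404.5]
tcp_rot: [-179.9, 0.0, 5.0]
ft_force: [0.1, 0.4, -0.5]
finger_gap: 85.5
```

```bash
python3 -m jog '[{"tx":-0.1,"ty":-1,"tz":0,"ax":0,"ay":0,"az":0,"hand":1},{"tx":-0.1,"ty":-1,"tz":0,"ax":0,"ay":0,"az":0,"hand":1},{"tx":-0.1,"ty":-1,"tz":0,"ax":0,"ay":0,"az":0,"hand":1},{"tx":-0.1,"ty":-1,"tz":0,"ax":0,"ay":0,"az":0,"hand":1},{"tx":-0.1,"ty":-1,"tz":0,"ax":0,"ay":0,"az":0,"hand":1}]'
```

```text
time: 2.02
tool_pos: [438.2, 37.2, 404.6]
tcp_rot: [-179.9, 0.0, 5.0]
ft_force: [-0.8, 1.0, -0.6]
finger_gap: 85.4
```

```bash
python3 -m jog '[{"tx":0.016,"ty":-0.78,"tz":0.1,"ax":0,"ay":0,"az":0,"hand":1},{"tx":0.016,"ty":-0.78,"tz":0.1,"ax":0,"ay":0,"az":0,"hand":1},{"tx":0.016,"ty":-0.78,"tz":0.1,"ax":0,"ay":0,"az":0,"hand":1},{"tx":0.016,"ty":-0.78,"tz":0.1,"ax":0,"ay":0,"az":0,"hand":1}]' && python3 -m jog '[{"tx":0.016,"ty":-0.78,"tz":0.3,"ax":0,"ay":0,"az":0,"hand":1},{"tx":0.016,"ty":-0.78,"tz":0.3,"ax":0,"ay":0,"az":0,"hand":1},{"tx":0.016,"ty":-0.78,"tz":0.3,"ax":0,"ay":0,"az":0,"hand":1},{"tx":0.016,"ty":-0.78,"tz":0.3,"ax":0,"ay":0,"az":0,"hand":1},{"tx":0.016,"ty":-0.78,"tz":0.3,"ax":0,"ay":0,"az":0,"hand":1}]'
python3 - <<'E'
from h import *
save('wrist','w1'); save('scene','scene2'); s=sense(); print(s['tool_pos'],s['tcp_rot'],s['time'],s['wrist_torque'])
E
```

```text
time: 2.35
tool_pos: [431.0, 154.5, 388.5]
tcp_rot: [-179.9, 0.1, 5.0]
ft_force: [-0.1, -0.1, -0.1]
finger_gap: 85.4
time: 2.77
tool_pos: [424.0, 268.3, 342.9]
tcp_rot: [179.9, 0.2, 4.9]
ft_force: [0.9, -0.4, 0.4]
finger_gap: 85.1
[424.82128358 266.84194456 344.67575794] [1.79943141e+02 7.94578767e-03 4.77497753e+00] 2.8667 [-0.01193233 -0.01535322 -0.03212082]
```

View pics/w1.png

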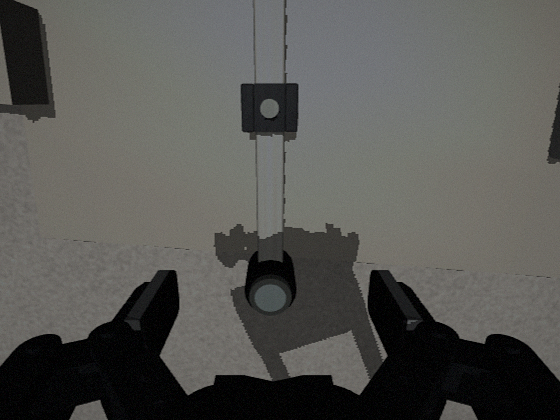

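The wrist view shows the bar centred between the fingers (about column 272), the weight at (270,108) and the barrel top at (270,295). I'll re-measure from here.

```bash
python3 - <<'E'
from h import *
s=dict(np.load('pics/w1.npz')); W=world(s); P=s['pixels'].astype(int); ok=s['z_map']>0
v,u=np.mgrid[:420,:560]; X,Y,Z=W[...,0],W[...,1],W[...,2]
for n,m in [('weight',ok&(abs(Z-46)<3)&(v>70)&(v<150)&(u>220)&(u<320)),('barrel',ok&(abs(Z-58)<3)&(v>240)&(v<320)&(u>230)&(u<310)),('bar',ok&(abs(Z-32)<3)&(v>140)&(v<240)&(u>240)&(u<300))]:
    q=W[m]; print(n,len(q),cv2.minAreaRect(q[:,:2].astype(np.float32)),q.mean(0))
E
```

```text
weight 2433 ((496.3032531738281, 277.35772705078125), (34.988380432128906, 44.05915832519531), 5.058963775634766) [496.8097241  277.37496845  45.71409227]
barrel 1296 ((336.2246398925781, 263.0024108886719), (38.988826751708984, 36.7159538269043), 6.0704545974731445) [337.45605726 263.10236883  58.13013403]
bar 2666 ((424.9908142089844, 270.9544982910156), (90.04776000976562, 23.991416931152344), 5.101221561431885) [427.47557296 271.16316921  31.63415444]
```

```bash
python3 -m jog '[{"tx":-0.009,"ty":-0.024,"tz":0.2,"ax":0,"ay":0,"az":0,"hand":1},{"tx":-0.009,"ty":-0.024,"tz":0.4,"ax":0,"ay":0,"az":0,"hand":1},{"tx":-0.009,"ty":-0.024,"tz":0.6,"ax":0,"ay":0,"az":0,"hand":1},{"tx":-0.009,"ty":-0.024,"tz":0.8,"ax":0,"ay":0,"az":0,"hand":1},{"tx":-0.009,"ty":-0.024,"tz":0.9,"ax":0,"ay":0,"az":0,"hand":1}]' && python3 -m jog '[{"tx":0,"ty":0,"tz":0,"ax":0,"ay":0,"az":0,"hand":1},{"tx":0,"ty":0,"tz":0,"ax":0,"ay":0,"az":0,"hand":1},{"tx":0,"ty":0,"tz":0,"ax":0,"ay":0,"az":0,"hand":1}]'; python3 -c "
from h import *
save('wrist','w2');s=sense(); print(s['tool_pos'],s['tcp_rot'])"
```

```text
time: 3.28
tool_pos: [422.3, 268.8, 207.0]
tcp_rot: [179.9, 0.1, 4.6]
ft_force: [-1.6, 0.3, -0.9]
finger_gap: 85.3
time: 3.53
tool_pos: [423.9, 270.8, 211.7]
tcp_rot: [-179.9, -0.2, 4.7]
ft_force: [0.2, 0.7, 1.4]
finger_gap: 85.5
[423.95766098 271.14392468 212.09219414] [-179.92522762   -0.20720155    4.72381535]
```

```bash
python3 -m jog '[{"tx":-0.005,"ty":0.003,"tz":0.1,"ax":0,"ay":0,"az":-0.005,"hand":1},{"tx":-0.005,"ty":0.003,"tz":0.17,"ax":0,"ay":0,"az":-0.005,"hand":1},{"tx":-0.005,"ty":0.003,"tz":0.215,"ax":0,"ay":0,"az":-0.005,"hand":1},{"tx":-0.005,"ty":0.003,"tz":0.215,"ax":0,"ay":0,"az":-0.005,"hand":1},{"tx":-0.005,"ty":0.003,"tz":0.215,"ax":0,"ay":0,"az":-0.005,"hand":1}]' 80 && python3 -m jog '[{"tx":0,"ty":0,"tz":0,"ax":0,"ay":0,"az":0,"hand":0},{"tx":0,"ty":0,"tz":0,"ax":0,"ay":0,"az":0,"hand":0},{"tx":0,"ty":0,"tz":0,"ax":0,"ay":0,"az":0,"hand":0},{"tx":0,"ty":0,"tz":0,"ax":0,"ay":0,"az":0,"hand":0},{"tx":0,"ty":0,"tz":0,"ax":0,"ay":0,"az":0,"hand":0}]' 80 && python3 -m jog '[{"tx":0,"ty":0,"tz":0,"ax":0,"ay":0,"az":0,"hand":0},{"tx":0,"ty":0,"tz":0,"ax":0,"ay":0,"az":0,"hand":0},{"tx":0,"ty":0,"tz":0,"ax":0,"ay":0,"az":0,"hand":0},{"tx":0,"ty":0,"tz":0,"ax":0,"ay":0,"az":0,"hand":0}]'; python3 -c "
from h import *
s=sense(); print(s)"
```

```text
time: 4.0
tool_pos: [421.6, 270.8, 177.4]
tcp_rot: [180.0, 0.0, 5.0]
ft_force: [0.6, 0.1, 0.2]
finger_gap: 85.6
time: 4.42
tool_pos: [421.9, 270.9, 177.7]
tcp_rot: [-180.0, -0.0, 5.0]
ft_force: [0.4, -0.4, -0.8]
finger_gap: 25.6
time: 4.75
tool_pos: [422.0, 270.7, 177.9]
tcp_rot: [180.0, -0.0, 5.0]
ft_force: [-1.2, -2.4, 6.1]
finger_gap: 22.7
{'time': 4.75, 'joint_pos': array([ 2.68261880e+01,  6.22379337e+00,  1.11963336e+02, -2.07362388e-02,
        6.17947786e+01,  1.11824344e+02]), 'qd': array([-0.01406856,  0.03847587, -0.05380022,  0.0565732 ,  0.03079716,
       -0.05001596]), 'joint_efforts': array([ 7.59388693e-01, -4.53751767e+01, -4.07513130e+01,  5.15776444e-01,
       -7.94006567e-01,  4.14282375e-02]), 'tool_pos': array([421.99653944, 270.71421924, 177.9296959 ]), 'tcp_rot': array([ 1.79989758e+02, -2.35887442e-02,  5.01164353e+00]), 'ft_force': array([-1.17122312, -2.35665802,  6.08284763]), 'wrist_torque': array([-0.33627176,  0.19555379,  0.05795177]), 'finger_gap': 22.733305948212877}
```

```bash
python3 -m jog '[{"tx":0,"ty":0,"tz":-0.03,"ax":0,"ay":0,"az":0,"hand":0},{"tx":0,"ty":0,"tz":-0.06,"ax":0,"ay":0,"az":0,"hand":0},{"tx":0,"ty":0,"tz":-0.1,"ax":0,"ay":0,"az":0,"hand":0},{"tx":0,"ty":0,"tz":-0.1,"ax":0,"ay":0,"az":0,"hand":0},{"tx":0,"ty":0,"tz":-0.1,"ax":0,"ay":0,"az":0,"hand":0}]'  && python3 -m jog '[{"tx":0,"ty":0,"tz":0,"ax":0,"ay":0,"az":0,"hand":0},{"tx":0,"ty":0,"tz":0,"ax":0,"ay":0,"az":0,"hand":0},{"tx":0,"ty":0,"tz":0,"ax":0,"ay":0,"az":0,"hand":0},{"tx":0,"ty":0,"tz":0,"ax":0,"ay":0,"az":0,"hand":0}]'; python3 - <<'E'
from h import *
for i in range(3):
    s=save('side',f's3_{i}'); t=sense(); print(t['tool_pos'],t['tcp_rot'],t['ft_force'],t['wrist_torque'])
W=world(s);Z=W[...,2];P=s['pixels'];m=(s['z_map']>0)&(abs(W[...,1]-275)<50)&(Z>30)
for u,v in [(160,318),(200,325),(240,332),(273,322),(378,332)]: print((u,v),W[v,u].round(1))
E
```

```text
time: 5.17
tool_pos: [421.8, 270.9, 192.8]
tcp_rot: [-180.0, -0.0, 5.0]
ft_force: [0.1, 0.4, -8.1]
finger_gap: 23.1
time: 5.5
tool_pos: [421.6, 270.7, 192.2]
tcp_rot: [180.0, 0.0, 5.0]
ft_force: [0.2, -0.3, -6.7]
finger_gap: 22.9
[421.6418264  270.77096132 192.22019303] [1.79992350e+02 2.22117605e-02 5.01470256e+00] [ 0.54126311 -0.21463116 -7.42556605] [-0.0046143  -0.04289268  0.05254185]
[421.68765368 270.76808979 192.28575437] [1.79994320e+02 1.54794611e-02 5.01341760e+00] [-0.17809219  0.43694993 -7.6412049 ] [0.02115611 0.02450646 0.03136035]
[421.72412974 270.79645523 192.35752961] [1.79997668e+02 7.69392302e-03 5.01453392e+00] [ 0.37089358 -1.0023433  -7.50490142] [ 0.02264206  0.02606161 -0.00803756]
(160, 318) [669.5 300.8  46.3]
(200, 325) [604.2 298.2  46.2]
(240, 332) [542.1 291.8  41.7]
(273, 322) [492.4 283.7  68.4]
(378, 332) [339.3 266.9  72.8]
```

View pics/s3_2.png

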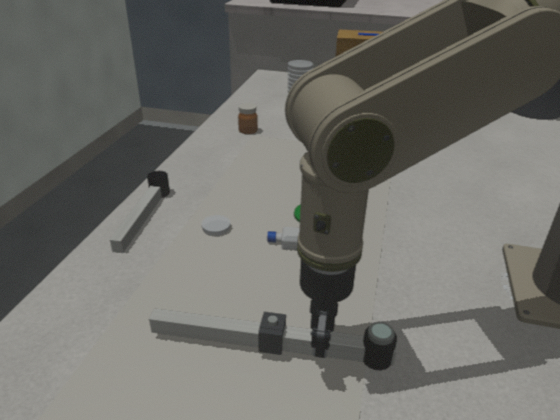

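Full weight (7.4 N) with almost no moment, and the bar is level. Lifting, then carrying.

```bash
python3 -m jog '[{"tx":0,"ty":0,"tz":-0.08,"ax":0,"ay":0,"az":0,"hand":0},{"tx":0,"ty":0,"tz":-0.24,"ax":0,"ay":0,"az":0,"hand":0},{"tx":0,"ty":0,"tz":-0.42,"ax":0,"ay":0,"az":0,"hand":0},{"tx":0,"ty":0,"tz":-0.58,"ax":0,"ay":0,"az":0,"hand":0},{"tx":0,"ty":0,"tz":-0.66,"ax":0,"ay":0,"az":0,"hand":0}]'  && python3 -m jog '[{"tx":0,"ty":0,"tz":0,"ax":0,"ay":0,"az":0,"hand":0},{"tx":0,"ty":0,"tz":0,"ax":0,"ay":0,"az":0,"hand":0},{"tx":0,"ty":0,"tz":0,"ax":0,"ay":0,"az":0,"hand":0},{"tx":0,"ty":0,"tz":0,"ax":0,"ay":0,"az":0,"hand":0},{"tx":0,"ty":0,"tz":0,"ax":0,"ay":0,"az":0,"hand":0}]'; python3 - <<'E'
from h import *
T=[]
for i in range(8):
    s=snapshot('wrist'); t=sense(); T.append(np.r_[t['ft_force'],t['wrist_torque']])
print(t['tool_pos'],t['tcp_rot'],np.mean(T,0),np.std(T,0)/8**.5)
W=world(s);Z=W[...,2]
for u,v in [(272,30),(272,150),(272,200),(272,230)]: print((u,v),W[v,u].round(1))
np.savez('pics/w3.npz',**s); cv2.imwrite('pics/w3.png',s['pixels'][:,:,::-1])
E
```

```text
time: 6.07
tool_pos: [422.7, 271.3, 296.0]
tcp_rot: [-179.9, -0.3, 5.0]
ft_force: [0.2, 0.6, -6.1]
finger_gap: 22.5
time: 6.48
tool_pos: [421.1, 270.5, 289.5]
tcp_rot: [179.9, 0.2, 5.0]
ft_force: [0.7, 0.6, -7.3]
finger_gap: 22.6
[421.76980819 270.80983744 291.39237587] [1.79997888e+02 3.24962595e-03 5.01441013e+00] [-8.24436111e-03  3.82461145e-02 -7.30095872e+00  1.23977810e-02
  4.97843689e-04  2.41428154e-02] [0.20376334 0.17139376 0.21132456 0.01256667 0.00768328 0.00772702]
(272, 30) [521.3 280.5 144.8]
(272, 150) [486.  277.4 158.7]
(272, 200) [466.1 275.7 145.3]
(272, 230) [454.4 274.6 145.1]
```

View pics/w3.png

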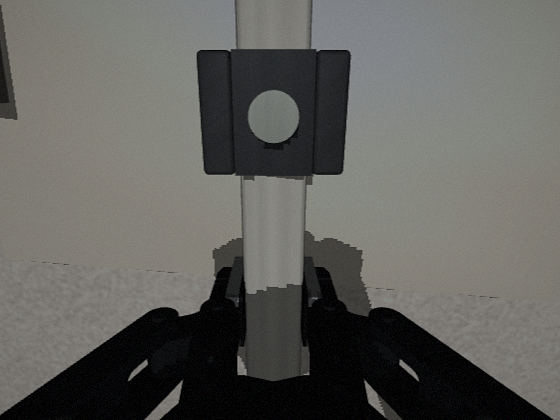

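Mean moment is 0.0005±0.008 N m, so the balance point lies within about 1 mm of the grip. The underside is at 113 mm, which clears everything on the way. Carrying 526 mm along tool y and 37 mm along tool x.

```bash
python3 -m jog '[{"tx":0.005,"ty":0.03,"tz":0,"ax":0,"ay":0,"az":0,"hand":0},{"tx":0.01,"ty":0.1,"tz":0,"ax":0,"ay":0,"az":0,"hand":0},{"tx":0.02,"ty":0.2,"tz":0,"ax":0,"ay":0,"az":0,"hand":0},{"tx":0.03,"ty":0.32,"tz":0,"ax":0,"ay":0,"az":0,"hand":0},{"tx":0.04,"ty":0.45,"tz":0,"ax":0,"ay":0,"az":0,"hand":0}]' && python3 -m jog '[{"tx":0.01,"ty":0.14,"tz":0,"ax":0,"ay":0,"az":0,"hand":0},{"tx":0.02,"ty":0.28,"tz":0,"ax":0,"ay":0,"az":0,"hand":0},{"tx":0.03,"ty":0.42,"tz":0,"ax":0,"ay":0,"az":0,"hand":0},{"tx":0.04,"ty":0.56,"tz":0,"ax":0,"ay":0,"az":0,"hand":0},{"tx":0.05,"ty":0.7,"tz":0,"ax":0,"ay":0,"az":0,"hand":0}]' && python3 -m jog '[{"tx":0.01,"ty":0.14,"tz":0,"ax":0,"ay":0,"az":0,"hand":0},{"tx":0.02,"ty":0.28,"tz":0,"ax":0,"ay":0,"az":0,"hand":0},{"tx":0.03,"ty":0.42,"tz":0,"ax":0,"ay":0,"az":0,"hand":0},{"tx":0.04,"ty":0.56,"tz":0,"ax":0,"ay":0,"az":0,"hand":0},{"tx":0.05,"ty":0.7,"tz":0,"ax":0,"ay":0,"az":0,"hand":0}]' && python3 -m jog '[{"tx":0.01,"ty":0.14,"tz":0,"ax":0,"ay":0,"az":0,"hand":0},{"tx":0.02,"ty":0.28,"tz":0,"ax":0,"ay":0,"az":0,"hand":0},{"tx":0.03,"ty":0.42,"tz":0,"ax":0,"ay":0,"az":0,"hand":0},{"tx":0.04,"ty":0.56,"tz":0,"ax":0,"ay":0,"az":0,"hand":0},{"tx":0.05,"ty":0.7,"tz":0,"ax":0,"ay":0,"az":0,"hand":0}]' && python3 -m jog '[{"tx":0.01,"ty":0.13,"tz":0,"ax":0,"ay":0,"az":0,"hand":0},{"tx":0.02,"ty":0.25,"tz":0,"ax":0,"ay":0,"az":0,"hand":0},{"tx":0.03,"ty":0.36,"tz":0,"ax":0,"ay":0,"az":0,"hand":0},{"tx":0.04,"ty":0.46,"tz":0,"ax":0,"ay":0,"az":0,"hand":0},{"tx":0.05,"ty":0.54,"tz":0,"ax":0,"ay":0,"az":0,"hand":0}]' && python3 -m jog '[{"tx":0,"ty":0.07,"tz":0,"ax":0,"ay":0,"az":0,"hand":0},{"tx":0,"ty":0.13,"tz":0,"ax":0,"ay":0,"az":0,"hand":0},{"tx":0,"ty":0.18,"tz":0,"ax":0,"ay":0,"az":0,"hand":0},{"tx":0.0,"ty":0.22,"tz":0,"ax":0,"ay":0,"az":0,"hand":0},{"tx":0,"ty":0.24,"tz":0,"ax":0,"ay":0,"az":0,"hand":0}]'
```

```text
time: 7.3
tool_pos: [433.7, 202.9, 291.5]
tcp_rot: [180.0, -0.0, 5.1]
ft_force: [-0.5, -0.5, -7.4]
finger_gap: 22.8
time: 7.72
tool_pos: [450.2, 98.3, 291.6]
tcp_rot: [180.0, -0.0, 5.0]
ft_force: [-0.3, 0.5, -7.9]
finger_gap: 22.2
time: 8.13
tool_pos: [466.7, -5.6, 291.6]
tcp_rot: [180.0, -0.0, 5.0]
ft_force: [0.4, 0.3, -6.4]
finger_gap: 22.6
time: 8.55
tool_pos: [483.1, -109.6, 291.5]
tcp_rot: [180.0, 0.0, 5.0]
ft_force: [0.0, 0.0, -7.2]
finger_gap: 23.0
time: 8.97
tool_pos: [497.8, -189.6, 291.5]
tcp_rot: [180.0, 0.0, 5.0]
ft_force: [0.0, 0.1, -7.8]
finger_gap: 22.8
time: 9.38
tool_pos: [501.3, -224.2, 291.4]
tcp_rot: [180.0, 0.0, 5.0]
ft_force: [-0.4, 0.3, -7.6]
finger_gap: 22.8
```

```bash
python3 -m jog '[{"tx":0.001,"ty":0.05,"tz":0.02,"ax":0,"ay":0,"az":0,"hand":0},{"tx":0.002,"ty":0.1,"tz":0.05,"ax":0,"ay":0,"az":0,"hand":0},{"tx":0.003,"ty":0.15,"tz":0.08,"ax":0,"ay":0,"az":0,"hand":0},{"tx":0.004,"ty":0.176,"tz":0.1,"ax":0,"ay":0,"az":0,"hand":0},{"tx":0.004,"ty":0.176,"tz":0.1,"ax":0,"ay":0,"az":0,"hand":0}]' 
python3 - <<'E'
from h import *
for i in range(3): s=save('scene','scene4')
save('side','side4'); t=sense(); print(t['tool_pos'],t['tcp_rot'],t['wrist_torque'])
E
```

```text
time: 9.8
tool_pos: [503.8, -250.6, 275.1]
tcp_rot: [-179.9, 0.1, 5.0]
ft_force: [0.3, 0.6, -8.2]
finger_gap: 22.7
[ 504.22354483 -249.68122292  276.46352901] [-1.79984302e+02 -2.61161232e-04  5.01914235e+00] [-0.03543381 -0.01399366 -0.01258676]
```

View pics/scene4.png

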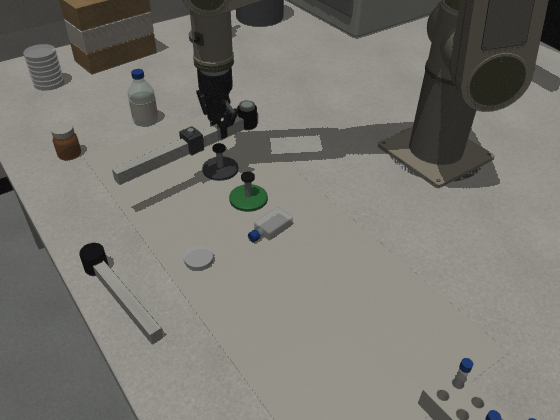

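View pics/side4.png

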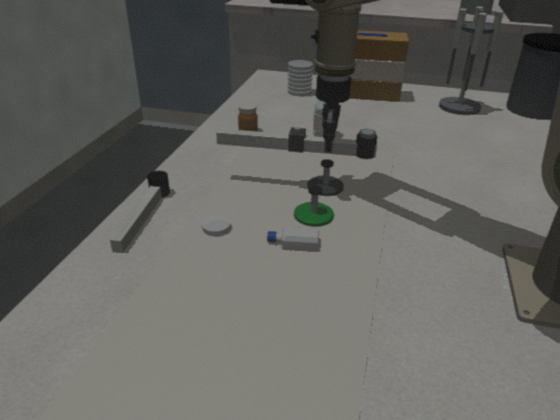

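The arm is over the dark rest, level and clear of the bottle. Lowering.

```bash
python3 -m jog '[{"tx":0,"ty":0.004,"tz":0.04,"ax":0,"ay":0,"az":0,"hand":0},{"tx":0,"ty":0.004,"tz":0.08,"ax":0,"ay":0,"az":0,"hand":0},{"tx":0,"ty":0.004,"tz":0.12,"ax":0,"ay":0,"az":0,"hand":0},{"tx":0,"ty":0.004,"tz":0.15,"ax":0,"ay":0,"az":0,"hand":0},{"tx":0,"ty":0.004,"tz":0.165,"ax":0,"ay":0,"az":0,"hand":0}]' && python3 -m jog '[{"tx":0,"ty":0,"tz":0,"ax":0,"ay":0,"az":0,"hand":0},{"tx":0,"ty":0,"tz":0,"ax":0,"ay":0,"az":0,"hand":0},{"tx":0,"ty":0,"tz":0,"ax":0,"ay":0,"az":0,"hand":0},{"tx":0,"ty":0,"tz":0,"ax":0,"ay":0,"az":0,"hand":0},{"tx":0,"ty":0,"tz":0,"ax":0,"ay":0,"az":0,"hand":0}]' 
python3 - <<'E'
from h import *
s=dict(np.load('pics/scene1.npz'))
for n in ['scene','side']:
    s=save(n,n+'5'); p=s['pixels']; 
    c=p[80:220,100:300] if n=='scene' else p[90:230,200:400]
    cv2.imwrite(f'pics/{n}5c.png',cv2.resize(c,None,fx=3,fy=3)[:,:,::-1])
t=sense(); print(t['tool_pos'],t['tcp_rot'],t['ft_force'],t['wrist_torque'])
E
```

```text
time: 10.42
tool_pos: [503.8, -250.1, 250.2]
tcp_rot: [-179.9, 0.1, 5.0]
ft_force: [0.8, 0.9, -7.4]
finger_gap: 22.7
time: 10.83
tool_pos: [504.4, -250.6, 252.1]
tcp_rot: [180.0, -0.0, 5.0]
ft_force: [0.2, -0.7, -7.3]
finger_gap: 22.8
[ 504.33193481 -250.54057246  251.99916596] [ 1.79982852e+02 -2.31493679e-02  5.01655149e+00] [-9.59071334e-01  3.70629311e-03 -6.54793299e+00] [-0.01548062  0.03403569  0.00364866]
```

View pics/side5c.png

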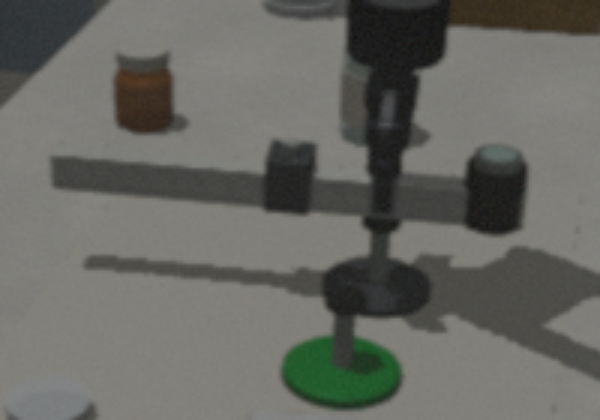

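View pics/scene5c.png

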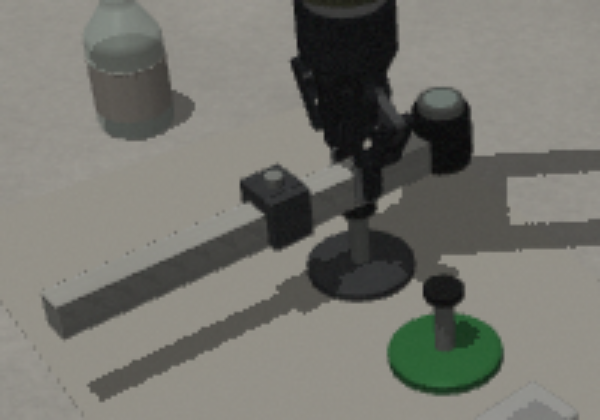

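The fingers line up with the post in both views. Lowering the last few millimetres and watching the force.

```bash
python3 -m jog '[{"tx":0,"ty":0,"tz":0.007,"ax":0,"ay":0,"az":0,"hand":0},{"tx":0,"ty":0,"tz":0.014,"ax":0,"ay":0,"az":0,"hand":0},{"tx":0,"ty":0,"tz":0.02,"ax":0,"ay":0,"az":0,"hand":0},{"tx":0,"ty":0,"tz":0.02,"ax":0,"ay":0,"az":0,"hand":0},{"tx":0,"ty":0,"tz":0.02,"ax":0,"ay":0,"az":0,"hand":0}]' && python3 -m jog '[{"tx":0,"ty":0,"tz":0.003,"ax":0,"ay":0,"az":0,"hand":0},{"tx":0,"ty":0,"tz":0.007,"ax":0,"ay":0,"az":0,"hand":0},{"tx":0,"ty":0,"tz":0.007,"ax":0,"ay":0,"az":0,"hand":0},{"tx":0,"ty":0,"tz":0.007,"ax":0,"ay":0,"az":0,"hand":0}]'
```

```text
time: 11.35
tool_pos: [504.2, -250.4, 248.5]
tcp_rot: [-180.0, 0.0, 5.0]
ft_force: [0.5, 0.5, -6.9]
finger_gap: 22.5
time: 11.68
tool_pos: [504.3, -250.5, 248.0]
tcp_rot: [180.0, -0.0, 5.0]
ft_force: [-1.9, 1.4, -2.4]
finger_gap: 22.5
```

```bash
python3 -m jog '[{"tx":0,"ty":0,"tz":0.002,"ax":0,"ay":0,"az":0,"hand":0},{"tx":0,"ty":0,"tz":0.004,"ax":0,"ay":0,"az":0,"hand":0},{"tx":0,"ty":0,"tz":0.004,"ax":0,"ay":0,"az":0,"hand":0},{"tx":0,"ty":0,"tz":0.004,"ax":0,"ay":0,"az":0,"hand":0}]'; python3 -c "
from h import *
for i in range(4):
  snapshot('side');t=sense();print(t['tool_pos'],t['tcp_rot'],t['ft_force'],t['wrist_torque'])"
```

```text
time: 12.02
tool_pos: [504.3, -250.5, 248.0]
tcp_rot: [180.0, -0.0, 5.0]
ft_force: [-4.5, 2.1, 4.0]
finger_gap: 22.8
[ 504.3152857  -250.50818312  247.96329694] [ 1.79988675e+02 -1.15360550e-02  5.01736743e+00] [-4.86382304  3.21376901  4.08655616] [0.53080474 0.86118503 0.04369253]
[ 504.30987655 -250.51652123  247.96782905] [ 1.79988189e+02 -1.14925809e-02  5.01603745e+00] [-5.65363924  1.85662246  3.78502907] [ 0.50166909  0.82794851 -0.00387578]
[ 504.31591969 -250.51021089  247.96684283] [ 1.79989170e+02 -1.11700024e-02  5.01755672e+00] [-5.59587145  2.91968955  3.58780827] [0.4570193  0.87549541 0.02814294]
[ 504.32100675 -250.53327716  247.97796224] [ 1.79985403e+02 -1.53843327e-02  5.01594782e+00] [-4.91812885  3.76747111  3.7501906 ] [0.51704558 0.84861251 0.03254457]
```

```bash
python3 -m jog '[{"tx":0,"ty":0,"tz":-0.003,"ax":0,"ay":0,"az":0,"hand":0},{"tx":0,"ty":0,"tz":-0.003,"ax":0,"ay":0,"az":0,"hand":0},{"tx":0,"ty":0,"tz":-0.003,"ax":0,"ay":0,"az":0,"hand":0}]' 20; python3 -c "
from h import *
t=sense();print(t['ft_force'],t['wrist_torque'])"
```

```text
time: 12.47
tool_pos: [504.3, -250.5, 248.0]
tcp_rot: [180.0, -0.0, 5.0]
ft_force: [-3.9, 2.5, 3.8]
finger_gap: 22.6
[-3.93694348  2.51432563  3.84232927] [0.39669908 0.7380034  0.01295436]
```

```bash
python3 -m jog '[{"tx":0,"ty":0,"tz":-0.004,"ax":0,"ay":0,"az":0,"hand":0},{"tx":0,"ty":0,"tz":-0.004,"ax":0,"ay":0,"az":0,"hand":0},{"tx":0,"ty":0,"tz":-0.004,"ax":0,"ay":0,"az":0,"hand":0}]' 20; python3 -c "
from h import *
t=sense();print(t['ft_force'],t['wrist_torque'])"
```

```text
time: 12.72
tool_pos: [504.3, -250.5, 248.0]
tcp_rot: [180.0, -0.0, 5.0]
ft_force: [-1.1, 0.6, -2.0]
finger_gap: 22.9
[-1.13805364  0.63294511 -1.96978687] [ 0.11752025  0.1766275  -0.00921501]
```

Nearly unloaded (-2 N). Now I'll release gently at the light grip.

```bash
python3 -m jog '[{"tx":0,"ty":0,"tz":0.001,"ax":0,"ay":0,"az":0,"hand":0.2},{"tx":0,"ty":0,"tz":0.001,"ax":0,"ay":0,"az":0,"hand":0.3},{"tx":0,"ty":0,"tz":0.001,"ax":0,"ay":0,"az":0,"hand":0.33},{"tx":0,"ty":0,"tz":0.001,"ax":0,"ay":0,"az":0,"hand":0.35},{"tx":0,"ty":0,"tz":0.001,"ax":0,"ay":0,"az":0,"hand":0.37}]'; python3 - <<'E'
from h import *
for n in ['scene','side']:
    s=save(n,n+'6'); p=s['pixels']; W=world(s)
    c=p[80:220,100:300] if n=='scene' else p[90:230,200:400]
    cv2.imwrite(f'pics/{n}6c.png',cv2.resize(c,None,fx=3,fy=3)[:,:,::-1])
t=sense(); print(t['tool_pos'],t['ft_force'],t['wrist_torque'],t['finger_gap'])
E
```

```text
time: 13.13
tool_pos: [504.5, -250.7, 248.4]
tcp_rot: [180.0, -0.1, 5.0]
ft_force: [0.2, 0.3, -0.2]
finger_gap: 31.2
[ 504.3970535  -250.5862647   248.23011031] [0.03530088 0.07994759 0.04710859] [-0.03540947  0.02791131  0.0079318 ] 31.75138656470587
```

View pics/side6c.png

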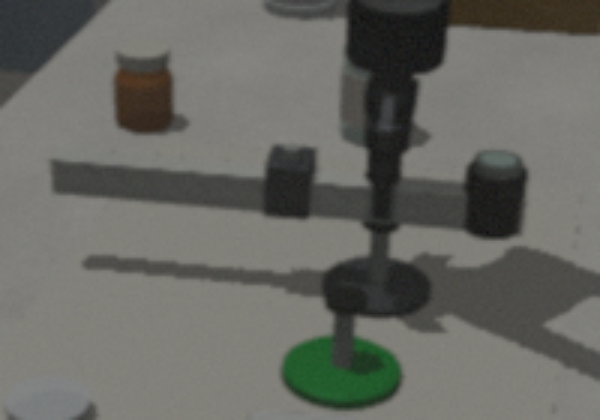

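The arm stays level with the fingers opened. Opening further, then rising slowly.

```bash
python3 -m jog '[{"tx":0,"ty":0,"tz":0,"ax":0,"ay":0,"az":0,"hand":0.5},{"tx":0,"ty":0,"tz":0,"ax":0,"ay":0,"az":0,"hand":0.6},{"tx":0,"ty":0,"tz":0,"ax":0,"ay":0,"az":0,"hand":0.7},{"tx":0,"ty":0,"tz":0,"ax":0,"ay":0,"az":0,"hand":0.75},{"tx":0,"ty":0,"tz":0,"ax":0,"ay":0,"az":0,"hand":0.75}]' && python3 -m jog '[{"tx":0,"ty":0,"tz":-0.05,"ax":0,"ay":0,"az":0,"hand":0.75},{"tx":0,"ty":0,"tz":-0.15,"ax":0,"ay":0,"az":0,"hand":0.75},{"tx":0,"ty":0,"tz":-0.3,"ax":0,"ay":0,"az":0,"hand":0.75},{"tx":0,"ty":0,"tz":-0.5,"ax":0,"ay":0,"az":0,"hand":0.75},{"tx":0,"ty":0,"tz":-0.7,"ax":0,"ay":0,"az":0,"hand":0.75}]' && python3 -m jog '[{"tx":0,"ty":0,"tz":-0.2,"ax":0,"ay":0,"az":0,"hand":0.75},{"tx":0,"ty":0,"tz":-0.2,"ax":0,"ay":0,"az":0,"hand":0.75},{"tx":0,"ty":0,"tz":-0.2,"ax":0,"ay":0,"az":0,"hand":0.75},{"tx":0,"ty":0,"tz":-0.2,"ax":0,"ay":0,"az":0,"hand":0.75},{"tx":0,"ty":0,"tz":-0.2,"ax":0,"ay":0,"az":0,"hand":0.75}]'; python3 - <<'E'
from h import *
for k in range(2):
  for n in ['scene','side']:
    s=save(n,n+f'7{k}'); W=world(s);X,Y,Z=np.moveaxis(W,-1,0);P=s['pixels'].astype(int);ok=s['z_map']>0
    d=np.array([.9962,.0874]); r=np.stack([X-504.3,Y+250.5],-1); a=r@d; b=r@np.array([-d[1],d[0]])
    m=ok&(abs(b)<9)&(abs(Z-102)<12)&(((a>115)&(a<255)))
    m2=ok&(abs(b)<9)&(abs(Z-102)<8)&(a>-55)&(a<45)
    for q in (m|m2,): print(n,q.sum(),np.polyfit(a[q],Z[q],1),a[q].min(),a[q].max())
    q=ok&(abs(a+86)<25)&(abs(b)<25)&(Z>120)&(Z<145); print('barrel top',Z[q].mean(),W[q].mean(0))
    q=ok&(abs(a-73)<30)&(abs(b)<30)&(Z>112)&(Z<130); print('weight top',Z[q].mean(),W[q].mean(0))
    q=ok&(Z>20)&(Z<32)&(np.hypot(X-515,Y-2)<80); print('flask',cv2.minAreaRect(W[q][:,:2].astype(np.float32)))
t=sense(); print(t['tool_pos'],t['time'],t['ft_force'])
E
```

```text
time: 13.65
tool_pos: [504.2, -250.5, 247.9]
tcp_rot: [180.0, -0.0, 5.0]
ft_force: [-0.5, -0.4, -0.1]
finger_gap: 64.3
time: 14.07
tool_pos: [503.8, -250.2, 353.9]
tcp_rot: [-179.9, 0.1, 5.0]
ft_force: [0.1, -0.6, -0.2]
finger_gap: 64.2
time: 14.48
tool_pos: [503.8, -250.2, 381.5]
tcp_rot: [-179.9, 0.1, 5.0]
ft_force: [0.3, 0.2, -0.1]
finger_gap: 64.2
scene 505 [-1.08774996e-03  1.00633137e+02] -54.72269870740353 254.7488110217189
barrel top 126.19092237397426 [ 421.4024848  -253.38095664  126.19092237]
weight top 116.00329369941814 [ 581.09659532 -240.28990899  116.0032937 ]
flask ((530.5924072265625, -1.53778076171875), (103.70079803466797, 50.79441833496094), 9.177401542663574)
side 346 [-1.40494400e-03  1.01864224e+02] -53.59415065247322 254.63950167148766
barrel top 126.25665608739236 [ 417.61497454 -250.70962001  126.25665609]
weight top 116.70618768818451 [ 577.46820145 -237.62606529  116.70618769]
flask ((528.2979125976562, -1.8617706298828125), (104.57081604003906, 52.517852783203125), 8.344735145568848)
scene 498 [-4.19894578e-04  1.00773741e+02] -54.564359379105646 254.78613700186088
barrel top 126.11789718346702 [ 421.46041686 -252.89165742  126.11789718]
weight top 115.784974975922 [ 580.86387305 -239.3489914   115.78497498]
flask ((530.9057006835938, -1.6586723327636719), (106.85875701904297, 52.564083099365234), 9.588051795959473)
side 344 [-2.03382835e-03  1.01757164e+02] -53.59302263229534 254.8015442129117
barrel top 126.10704813986709 [ 417.66847538 -250.46374229  126.10704814]
weight top 117.01137166672258 [ 577.30594885 -237.34318463  117.01137167]
flask ((528.3547973632812, -1.8224601745605469), (104.70193481445312, 51.47023010253906), 8.310454368591309)
[ 503.97274165 -250.33712863  381.66659078] 14.6833 [ 0.15850828  0.92189249 -0.75552841]
```

View pics/side71.png

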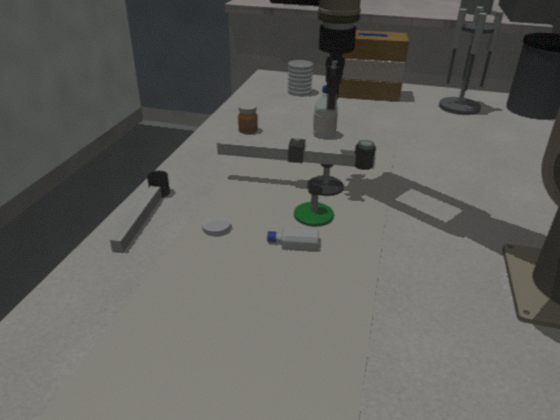

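The side view shows the arm resting alone on the dark post's pad at about (327,160). It is level (slope about 0.1°), the gripper is well above it, and the flask has not moved. Handing in.

```bash
python3 -c "
from bench import *
print(hand_in())"
```

```text
the job is handed in; nothing more can be done
None
```

I took the lamp arm at its balance point, carried it level over the flask and the green look-alike, and laid it on the black pad of the dark rest. I then released it and handed the job in at about 14.7 s of the 48 s; `hand_in()` gives no verdict.

- **Grip point:** I measured the weight at w ≈ -5.5 mm, so I gripped about 79 mm from the middle, towards the barrel. In the air the wrist carried 7.3 N with a mean moment of 0.0005 ± 0.008 N m, so the balance point was within about 1 mm of the grip.
- **Final check:** after release the bar's slope was about 0.1° over 310 mm and its top was at about 101–102 mm, which fits a 70 mm pad plus a 32 mm bar. Two rounds of pictures agreed.
- **Flask and gripper:** the flask was within about 1 mm of where it lay. The gripper stood about 107 mm above the bar, clear of everything.
- **Not clean:** while setting down I briefly pressed too hard, leaving about 4 N upward and 5 N sideways at the wrist. I backed off before opening the fingers. The two cameras differ by about 2–4 mm on absolute positions, so I used their average for the pad centre.

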